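Get the wax tin out from behind the finish containers

TASK

The wax tin stands at the back of the finish rack, behind the spirit tin, the shellac bottle and the glue bottle. Clear all three containers onto the plywood board, then fetch the wax tin and set it down flat in the empty bay of the waxing tray, and only after that put each container back on the rack in the very place where it stood. Keep everything upright and leave the polishing brush, the screw jar and the screwdriver where they are.

Things in the scene. Friction and masses are not known exactly. Their poses are not given: they have to be found in the camera images.
- spirit_tin: Rectangular plain metal tin, 50 (x) x 64 (y) mm, flat upright sides to 120 mm, paper label; black screw cap (dia 24, off centre to +y) and small wire handle on top, 140 mm high in all; 0.27 to 0.5 kg. Origin: centre of the underside, z up. Starts with its x within 4 degrees of the rack's x.
- shellac_bottle: Round amber glass bottle, diameter 54 mm with straight sides to 104 mm, then shoulder, neck and black cap (dia 29); 148 mm high; 0.25 to 0.47 kg. Origin: centre of the underside, z up its axis.
- glue_bottle: Round white plastic bottle, diameter 52 mm with straight sides to 108 mm, then a grey collar and pointed spout; 155 mm high; 0.2 to 0.4 kg. Origin: centre of the underside, z up its axis.
- wax_tin: Low round plain metal tin, 36 mm high: lower 20 mm has diameter 52, the lid (20 to 36 mm) diameter 54; brass disc on top; about 0.11 kg. Origin: centre of the underside, z up its axis. Starts at the back of the rack behind the three containers.
- finish_rack: Fixed wooden rack, 180 (x) x 264 (y) mm, front to -x. Origin: centre of underside, on the bench. Shelf top z = 18 mm. Back panel: inner face x = 78, 140 mm high. Ends y = +-122 to 132, 48 mm high. Containers stand in front at x = -34, y = -76, 0, 76 (+-2), in any order, each on a flush 70 mm cork square; the wax tin behind at x = 26, y = -12 to 12, too close behind them for a gripper.
- setdown_board: Fixed flat plywood offcut, 200 (its x) x 190 (its y) x 9 mm thick, the side area where the containers are set down. Origin: centre of the underside on the bench; top at z = 9 mm. Lies to the left or the right of the rack. (Between rack and robot a drawer front, 100 x 260 mm and 30 mm high, is fixed to the bench; it takes no part.)
- waxing_tray: Fixed small dark wooden tray with low walls, on the other side of the rack. Floor top at z = 5 mm, walls 4 mm thick, their tops at z = 17 mm. Origin: under the centre of the empty square bay, 84 x 84 mm inside (x and y -42 to +42 mm). A second bay with the polishing brush adjoins on the +x side (x = 46 to 110 mm).
- polishing_brush: Bystander, loose: oblong wooden brush with black bristles, 44 x 72 x 40 mm high, in the second bay of the waxing tray. Origin: centre of the underside.
- screw_jar: Bystander, loose: closed round glass jar with a metal lid, diameter 64 mm, 75 mm high, beyond and to the left of the rack. Origin: centre of the underside.
- screwdriver: Bystander, loose: screwdriver lying on the bench beyond and to the right of the rack. Origin: middle of the tool, at its underside.

How it is judged:
By the outcome, as a careful person would: the job done as asked, in the order asked, and still so for the second after the job is handed in, with the robot touching nothing.
It also fails if it takes over 144 s, if anything falls off the work surface, if the arm or the gripper's body presses on something with over 40 N, if the wrist force passes 120 N, or if a joint passes its speed limit or range.

ROBOT

A 7-joint arm with a two-finger parallel gripper is mounted at the origin on the work surface. World frame = base frame: x ahead of the robot, y to its left, z up, the work surface at z = 0. Lengths are in mm, angles in rad, forces in N, time in s.
With the tool pointing down it reaches from about 400 to 875 mm from the base axis. Payload 4.4 kg.
Tool frame: the origin (TCP) lies at the very end of the fingers, on their centre line; the grasp point (between the pads) lies 19 mm behind it; z points along the fingers, y is the line along which they close (so a half turn about z gives the same grasp; the last joint's range is limited). The gripper opens to 85 mm and grips with 20 to 120 N. Pads are 22 mm wide; open, the fingers measure 114 mm over their backs; the gripper's body (76 mm by 85 mm) begins 54 mm behind the grasp point. The pads swing forward as they close: fully open they stand 13 mm farther back than shut.
Start: joints at [1.141, 0.628, 0.038, 1.517, -0.027, 0.996, -0.02], TCP at [231.316, -607.462, 231.313] pointing down, gripper open.
Joint ranges: [-3.06, 3.06], [-0.37, 2.12], [-1.25, 1.32], [0.18, 2.47], [-1.1, 4.24], [0.23, 1.98], [-2.94, 2.94]. Speed limits (rad/s): [2.57, 2.57, 3.14, 3.14, 3.14, 3.14, 3.14].

INTERFACE

Orientations are given as [roll, pitch, yaw] about the fixed x, y, z axes, in that order (R = Rz(yaw) Ry(pitch) Rx(roll)).
In Python, from cell import monitor, viewer, workorder gives the robot as it stands.
- The arm moves only by the tool arm_command, never from a script. Its argument "series" is one flat list of numbers, 5 for each row, row after row: the opening in per cent of the stroke, from 0 (shut) to 100 (fully open), then the shift along the tool's x, y, z in cm, then the turn about the tool's z in degrees. In form: [claw, x, y, z, roll, claw, x, y, z, roll, ...]. A call has exactly 5 rows; each row is the pose to reach, as a shift and turn from the pose commanded when the call began, along the tool's axes at that moment; what a row does not reach only later rows make up. A row lasts 1/12 s, in which the tool goes at most 41.7 mm and 7.16 degrees, less where a joint would pass 70% of its speed; a pose out of reach is approached as far as the arm can. A call with a gripper value outside its range is refused whole. The fingers move at their own pace and stop on an object; the grip force is fixed at half the most. Time passes only in rows, so rows that repeat a pose let the fingers close, or fill a call up. It gives the time, the measured TCP pose, the force, the opening and the grip force at its end, in the units of the state.
- monitor.read_state(): the state, without advancing time (a new reading comes with each control period).
- viewer.get_image(name): name is "scene" or "top" or "wrist"; returns (picture, depth): 384x512x3 uint8, red, green, blue; 384x512 float32, mm along the optical axis (not along the pixel's ray), 0 where there is no reading.
- viewer.camera_model(name): a dict with "mtx" (3x3 intrinsics, pixels), "R" (3x3) and "t" (3): a world point X has camera coordinates R X + t. Camera axes: x right, y down, z forward; pixel columns grow to the right and rows downward; lengths in mm; the calibration is good to about 2 mm. A picture is of the moment at which its call begins: read the wrist's pose just before it. camera_model takes no time and is no camera call; for the wrist camera it gives the pose at the moment of the call.
- workorder.finish_job(): hands the job in; it is judged then, once.
The state is a dict: "clock": time; "qpos": joint angles; "qd": joint speeds; "tau": joint torques, N m; "eef_pos": TCP position; "tool_rot": TCP orientation; "force": force on the tool from outside, world axes, zero at the start; "torque": the same for the moment, N m; "width": finger opening in mm; "gripper_force": force on a finger pad.
Only numpy, scipy, OpenCV 4.12 (cv2) and the standard library are available. Lean on these libraries where they do the work, as an engineer would, in place of code of your own. Each camera call takes 0.05 s, during which the arm holds its last target. There are 200 camera calls.

## Working session

There is one attempt and no reset: what is moved stays moved. The work goes in short steps, Python scripts to look and compute and a tool call to move; the robot and the scene stay as the last step left them, time stands still between calls to the robot, and variables do not carry over. Pictures are saved under pics/ and viewed, at most 14 in all, crops included, and the job is handed in when it is done.

Besides the shell and the picture viewer there is one more tool, called after "Request:" as name(argument=value, ...) on one line, values as JSON. arm_command: Moves the arm, as the interface text tells. Its arguments: {"type":"object","properties":{"series":{"type":"array","items":{"type":"number"}}},"required":["series"]}

```bash
ls; mkdir -p pics
cat > h.py <<'E'
import numpy as np, cv2, sys
sys.path.insert(0,'.')
from cell import monitor, viewer, workorder
def grab(name,fn=None):
    m=viewer.camera_model(name); p,d=viewer.get_image(name)
    if fn: cv2.imwrite('pics/'+fn,cv2.cvtColor(p,cv2.COLOR_RGB2BGR))
    return p,d,m
def ray(m,u,v,z):
    K,R,t=np.array(m['mtx']),np.array(m['R']),np.array(m['t'])
    c=-R.T@t; d=R.T@np.linalg.inv(K)@np.array([u,v,1.]); return c+d*(z-c[2])/d[2]
def cloud(d,m):
    K,R,t=np.array(m['mtx']),np.array(m['R']),np.array(m['t'])
    v,u=np.indices(d.shape); q=np.stack([u,v,np.ones_like(u)],-1)@np.linalg.inv(K).T*d[...,None]
    return (q-t)@R
E
python3 - <<'E'
from h import *
for n in('scene','top'):
    p,d,m=grab(n,n+'0.png'); np.savez(n+'0.npz',p=p,d=d)
s=monitor.read_state(); print({k:np.round(v,3) for k,v in s.items()})
E
```

```text
pics
{'clock': np.float64(0.1), 'qpos': array([ 1.141,  0.629,  0.038,  1.518, -0.027,  0.996, -0.02 ]), 'qd': array([-0.001, -0.004,  0.002, -0.002,  0.   ,  0.   ,  0.001]), 'tau': array([ 3.0000e-03, -5.6453e+01,  1.2300e+00, -1.9397e+01,  1.1000e-02,
        5.0000e-03, -0.0000e+00]), 'eef_pos': array([ 231.106, -606.94 ,  230.499]), 'tool_rot': array([-3.14 ,  0.   ,  0.364]), 'force': array([-0.479, -0.57 , -0.542]), 'torque': array([-0.042, -0.002, -0.012]), 'gripper_force': np.float64(0.0), 'width': np.float64(85.712)}
```

View pics/scene0.png

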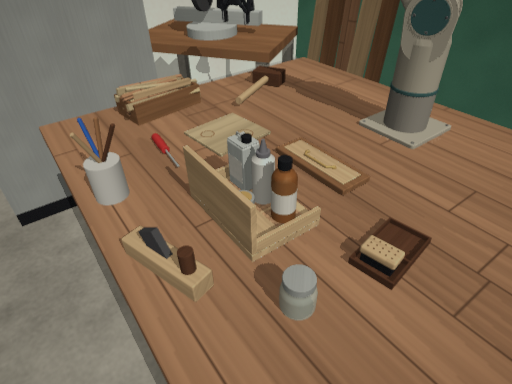

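View pics/top0.png

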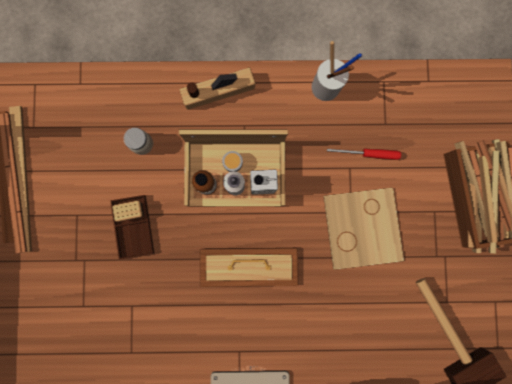

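The top view shows the rack at about (235,170). Left to right in it stand the shellac bottle (204,181), glue bottle (234,182) and spirit tin (264,180), with the wax tin behind at (232,161). The board is on the right at (364,228) and the tray on the left, with its empty bay at (135,238). The scene view agrees.

Run:
```python
from h import *
m=viewer.camera_model('top'); z=np.load('top0.npz'); p,d=z['p'],z['d']; P=cloud(d,m)
print('cam',-np.array(m['R']).T@m['t'],np.array(m['mtx'])[0,0])
for n,(u,v) in dict(base=(250,378),shel=(204,181),glue=(234,182),spirit=(268,180),wax=(232,161),board=(364,228),tray=(137,238),brush=(127,211),jar=(137,137),shelf=(215,155),drawer=(225,268),bench=(310,210)).items():
    print(n,np.round(P[v,u]), np.round(ray(m,u,v,0)))
def rect(name,mask):
    n,l,st,c=cv2.connectedComponentsWithStats(mask.astype(np.uint8)); 
    i=1+st[1:,4].argmax(); q=P[l==i][:,:2].astype(np.float32); r=cv2.minAreaRect(q)
    print(name,st[i,4],[np.round(x,3) for x in r],np.round(q.mean(0),1))
    b=cv2.boxPoints(r); print(np.round(b).tolist())
X,Y,Z=P[...,0],P[...,1],P[...,2]
def box(u0,u1,v0,v1):
    k=np.zeros(d.shape,bool); k[v0:v1,u0:u1]=1; return k
h=cv2.cvtColor(p,cv2.COLOR_RGB2HSV)
print('hsv board',h[228,364],'bench',h[210,310],'tray',h[245,137],'shelf',h[155,215])
rect('board',box(315,415,180,280)&(abs(Z-9)<4)&(h[...,2]>150))
rect('board2',box(315,415,180,280)&(Z>5))
rect('tray',box(100,165,190,265)&(h[...,2]<70))
rect('rackall',box(170,300,125,215)&(Z>10))
rect('tin',box(170,300,125,215)&(Z>110)&(X>0)&box(248,285,160,200))
rect('wax',box(170,300,125,215)&(abs(Z-54)<6)&box(215,250,145,180))
rect('wall',box(170,300,120,150)&(Z>125))
```

```text
cam [ 488.23050293   -1.32764933 1105.24222583] 404.70282738870526
base [87. -2. 11.] [83. -2.  0.]
shel [589. 101. 166.] [607. 119.   0.]
glue [587.  31. 162.] [604.  37.   0.]
spirit [593. -49. 140.] [608. -56.   0.]
wax [654.  40.  53.] [662.  42.   0.]
board [ 475. -314.    9.] [ 474. -316.    0.]
tray [454. 300.   4.] [454. 301.   0.]
brush [525. 315.  48.] [527. 329.   0.]
jar [715. 284.  73.] [731. 304.   0.]
shelf [676.  88.  17.] [679.  89.   0.]
drawer [373.  62.  24.] [371.  63.   0.]
bench [ 525. -169.    4.] [ 525. -170.    0.]
hsv board [ 16 111 186] bench [ 11 152 159] tray [  9 170  63] shelf [ 19 110 190]
board 4805 [array([ 474.831, -312.31 ]), array([200.209, 189.875]), np.float64(6.261)] [ 474.4 -312.1]
[[365.0, -229.0], [386.0, -418.0], [585.0, -396.0], [564.0, -207.0]]
board2 5033 [array([ 463.017, -207.946]), array([201.288, 404.579]), np.float64(6.672)] [ 474.2 -310.4]
[[340.0, -19.0], [387.0, -421.0], [586.0, -397.0], [539.0, 5.0]]
tray 1397 [array([504.073, 180.956]), array([157.093, 355.281]), np.float64(8.897)] [471.2 302.7]
[[399.0, 344.0], [454.0, -7.0], [609.0, 18.0], [554.0, 369.0]]
rackall 7680 [array([602.656,  33.733]), array([264.   , 228.353]), np.float64(89.598)] [635.3  33.7]
[[488.0, -97.0], [716.0, -99.0], [718.0, 165.0], [489.0, 167.0]]
tin 564 [array([552.423, -37.453]), array([ 64.592, 132.404]), np.float64(86.636)] [592.  -39.6]
[[484.0, -66.0], [617.0, -74.0], [620.0, -9.0], [488.0, -1.0]]
wax 324 [array([654.795,  38.785]), array([49.885, 51.198]), np.float64(89.418)] [654.5  39. ]
[[629.0, 14.0], [680.0, 14.0], [681.0, 63.0], [629.0, 64.0]]
wall 636 [array([664.984,  -0.91 ]), array([282.628, 212.341]), np.float64(37.053)] [708.1  33.3]
[[488.0, -1.0], [616.0, -171.0], [842.0, -0.0], [714.0, 169.0]]
```

Run:
```python
from h import *
m=viewer.camera_model('top'); z=np.load('top0.npz'); p,d=z['p'],z['d']; P=cloud(d,m)
P[d<=0]=np.nan
X,Y,Z=P[...,0],P[...,1],P[...,2]; h=cv2.cvtColor(p,cv2.COLOR_RGB2HSV)
def rect(name,k,lo=1,hi=99):
    q=P[k]; c=np.median(q,0); r=cv2.minAreaRect(q[:,:2].astype(np.float32))
    print(name,len(q),[np.round(x,2) for x in r],'rng',np.round([*np.percentile(q[:,0],[0,100]),*np.percentile(q[:,1],[0,100])],1),'zmed',round(c[2],1))
    return q
inr=(X>500)&(X<720)&(Y>-120)&(Y<185)
rect('wall',inr&(Z>130)&(X>690))
rect('rack',inr&(Z>10)&(Z<60))
rect('ends',inr&(abs(Z-48)<5)&((Y<-75)|(Y>145)))
rect('tin',(abs(Z-120)<7)&(X>540)&(X<640)&(Y>-90)&(Y<0))
rect('tin+',(Z>110)&(Z<175)&(X>540)&(X<640)&(Y>-90)&(Y<-3))
rect('tin136-146',(abs(Z-138)<6)&(X>540)&(X<640)&(Y>-90)&(Y<0))
rect('glueTop',(Z>140)&(X>540)&(X<640)&(Y>0)&(Y<65))
rect('glueSh',(Z>115)&(Z<135)&(X>540)&(X<640)&(Y>-3)&(Y<70))
rect('shelCap',(Z>158)&(X>540)&(X<640)&(Y>65)&(Y<150))
rect('shelSh',(Z>105)&(Z<140)&(X>540)&(X<640)&(Y>70)&(Y<150))
rect('wax',(abs(Z-54)<5)&(X>622)&(X<690)&(Y>0)&(Y<80))
t=(X>385)&(X<600)&(Y>235)&(Y<360)&(h[...,2]<75)&(Z<24)
rect('tray',t)
rect('brush',(X>470)&(X<600)&(Y>250)&(Y<360)&(Z>30))
s=monitor.read_state(); mw=viewer.camera_model('wrist'); R=np.array(mw['R']); 
print('wristcam',-R.T@mw['t'],s['eef_pos'],R[2])
```

```text
wall 544 [array([711.04,  33.95]), array([262.07,  11.51]), np.float64(89.45)] rng [704.5 717.7 -97.  164.9] zmed 139.2
rack 5061 [array([622.74,  33.52]), array([264.2 , 168.81]), np.float64(89.45)] rng [537.1 707.9 -97.9 164.9] zmed 18.5
ends 502 [array([622.54,  33.52]), array([264.2 , 168.42]), np.float64(89.45)] rng [537.1 707.8 -97.9 164.9] zmed 47.3
tin 13 [array([570.8 , -36.57]), array([63.45, 17.99]), np.float64(73.67)] rng [568.1 588.4 -69.5  -8.7] zmed 119.1
tin+ 562 [array([593.3 , -40.11]), array([50.35, 63.01]), np.float64(0.04)] rng [568.1 618.5 -71.6  -8.6] zmed 141.5
tin136-146 414 [array([593.98, -40.12]), array([48.99, 62.98]), np.float64(0.04)] rng [569.5 618.5 -71.6  -8.6] zmed 141.0
glueTop 131 [array([592.16,  32.8 ]), array([29.47, 29.44]), np.float64(17.78)] rng [576.9 607.9  17.7  46.5] zmed 145.9
glueSh 205 [array([592.15,  32.75]), array([48.79, 51.43]), np.float64(89.42)] rng [566.4 617.8   8.3  57.2] zmed 129.2
shelCap 121 [array([595.34, 108.75]), array([27.9 , 26.18]), np.float64(87.82)] rng [582.2 608.6  94.8 122.6] zmed 165.5
shelSh 259 [array([594.07, 108.31]), array([52.04, 51.86]), np.float64(45.31)] rng [568.4 621.7  82.1 135.5] zmed 130.3
wax 322 [array([654.8 ,  38.78]), array([49.88, 51.2 ]), np.float64(89.42)] rng [629.2 680.4  13.8  63.8] zmed 53.7
tray 1562 [array([486.46, 294.72]), array([157.25, 125.02]), np.float64(8.41)] rng [401.6 566.8 236.2 359.8] zmed 5.2
brush 465 [array([526.91, 316.12]), array([43.64, 72.75]), np.float64(10.95)] rng [499.7 552.  278.3 353.5] zmed 44.1
wristcam [ 296.57782439 -583.51124522  373.44808282] [ 231.1057519  -606.93973342  230.49946138] [-0.25827251 -0.09688792 -0.96120135]
```

Request:
arm_command(series=[100,3.2,-2.4,0,-7,100,6.4,-4.8,0,-14,100,9.6,-7.2,0,-21,100,12.8,-9.6,0,-28,100,16,-12,0,-35])

```text
clock: 0.52
eef_pos: [338.6, -436.5, 231.1]
tool_rot: [-3.141, -0.0, 0.98]
force: [0.9, 0.3, 0.2]
width: 85.3
gripper_force: 0.0
```

Request:
arm_command(series=[100,4,-0.1,0,-7,100,8,-0.2,0,-14,100,12,-0.3,0,-21,100,16,-0.4,0,-28,100,20,-0.5,0,-34.1])

```text
clock: 0.93
eef_pos: [446.7, -268.3, 231.2]
tool_rot: [-3.141, -0.0, 1.576]
force: [0.6, 0.6, 0.3]
width: 85.7
gripper_force: 0.0
```

Request:
arm_command(series=[100,3,2,0,0,100,6,4,0,0,100,9,6,0,0,100,12,8,0,0,100,15,10,0,0])

```text
clock: 1.35
eef_pos: [546.9, -118.7, 231.1]
tool_rot: [-3.141, 0.0, 1.57]
force: [0.3, -0.6, 0.5]
width: 85.7
gripper_force: 0.0
```

Request:
arm_command(series=[100,2,1.2,0,0,100,4,2.4,0,0,100,6,3.6,0,0,100,8,4.8,0,0,100,8,4.8,0,0])

```text
clock: 1.77
eef_pos: [596.5, -33.9, 231.1]
tool_rot: [3.14, -0.004, 1.576]
force: [1.0, 1.1, 0.2]
width: 85.6
gripper_force: 0.0
```

Run:
```python
from h import *
p,d,m=grab('wrist','w1.png'); P=cloud(d,m); P[d<=0]=np.nan
s=monitor.read_state(); print(np.round(s['eef_pos'],1),np.round(s['tool_rot'],4),np.round(s['qpos'],2))
X,Y,Z=P[...,0],P[...,1],P[...,2]
k=(abs(Z-138)<4)&(X>550)&(X<640)&(Y>-90)&(Y<0)
q=P[k]; print(len(q),cv2.minAreaRect(q[:,:2].astype(np.float32)),np.nanmin(q,0),np.nanmax(q,0))
```

```text
[595.2 -36.8 230.9] [ 3.1415e+00 -1.9000e-03  1.5746e+00] [ 0.22  0.57 -0.32  1.67  0.21  0.94 -0.17]
1106 ((594.3090209960938, -39.48218536376953), (49.373722076416016, 62.44862747192383), 1.852859616279602) [569.1647658  -71.0384016  134.01751166] [619.70017951  -7.89449156 141.9997121 ]
```

View pics/w1.png

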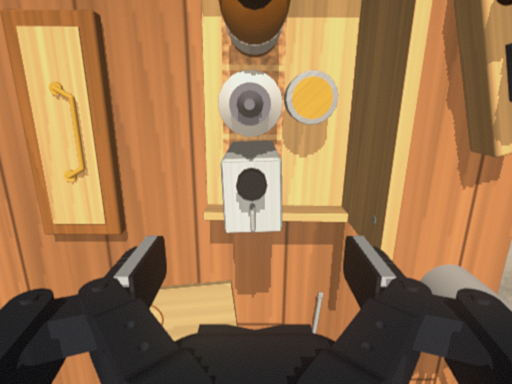

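The tin's top is centred at about (252,190) in the wrist image, between the two fingers. The glue bottle is at (250,103) and the wax tin at (312,97).

Run:
```python
from h import *
for i in range(3):
    p,d,m=grab('wrist'); P=cloud(d,m); s=monitor.read_state()
    X,Y,Z=P[...,0],P[...,1],P[...,2]
    k=(d>0)&(abs(Z-138)<4)&(X>550)&(X<640)&(Y>-90)&(Y<0)
    c,_=cv2.findContours(k.astype(np.uint8),cv2.RETR_EXTERNAL,cv2.CHAIN_APPROX_NONE); c=max(c,key=len)[:,0]
    q=P[c[:,1],c[:,0]]; r=cv2.minAreaRect(q[:,:2].astype(np.float32)); c0=np.array(r[0])
    # side lines x+-: fit x vs y
    a=[]
    for sg in(-1,1):
        e=q[((q[:,0]-c0[0])*sg>20)&(abs(q[:,1]-c0[1])<24)]; a.append(-np.degrees(np.polyfit(e[:,1],e[:,0],1)[0]))
    print(np.round(s['eef_pos'],1),np.round(s['tool_rot'],4),np.round(c0,1),r[1],r[2],np.round(a,2))
```

```text
[594.4 -39.3 230.8] [-3.1406e+00 -1.0000e-04  1.5720e+00] [594.4 -39.1] (49.5690803527832, 61.55735397338867) 2.016526699066162 [2.82 2.56]
[593.9 -40.8 230.8] [-3.1402e+00  8.0000e-04  1.5699e+00] [594.6 -39.2] (49.90185546875, 61.52035903930664) 2.1633682250976562 [1.57 2.61]
[593.8 -41.6 230.9] [-3.1403e+00  1.1000e-03  1.5685e+00] [594.4 -39.5] (49.83848571777344, 62.04869842529297) 1.9996955394744873 [0.96 1.98]
```

Request:
arm_command(series=[100,0,0,3,-2,100,0,0,6,-2,100,0,0,9,-2,100,0,0,12,-2,100,0,0,14.1,-2])

```text
clock: 2.38
eef_pos: [592.6, -42.4, 87.9]
tool_rot: [-3.138, 0.001, 1.602]
force: [0.7, -0.2, -0.2]
width: 85.5
gripper_force: 0.0
```

Request:
arm_command(series=[100,0,0,0,0,100,0,0,0,0,0,0,0,0,0,0,0,0,0,0,0,0,0,0,0])

```text
clock: 2.8
eef_pos: [595.0, -40.7, 91.3]
tool_rot: [3.14, 0.0, 1.604]
force: [-0.5, 0.2, -0.0]
width: 51.1
gripper_force: 0.0
```

Request:
arm_command(series=[0,0,0,0,0,0,0,0,0,0,0,0,0,0,0,0,0,0,0,0,0,0,0,0,0])

```text
clock: 3.22
eef_pos: [594.9, -40.6, 91.4]
tool_rot: [3.14, 0.001, 1.604]
force: [-1.7, -0.2, 5.9]
width: 49.4
gripper_force: 63.4
```

Request:
arm_command(series=[0,0,0,-0.5,0,0,0,0,-1.5,0.3,0,0,0,-3.3,1,0,0,0,-5.5,1.6,0,0,0,-7,2])

```text
clock: 3.63
eef_pos: [594.8, -40.0, 162.1]
tool_rot: [3.141, -0.0, 1.569]
force: [0.2, 0.3, -2.8]
width: 49.3
gripper_force: 63.0
```

Request:
arm_command(series=[0,-1.5,-0.4,0,0,0,-4.5,-1.2,0,0,0,-8,-2.1,0,0,0,-11.5,-3,0,0,0,-15,-4,0,0])

```text
clock: 4.05
eef_pos: [553.8, -191.3, 160.7]
tool_rot: [3.142, -0.0, 1.571]
force: [0.5, -1.0, -3.2]
width: 49.4
gripper_force: 63.1
```

Request:
arm_command(series=[0,-3.5,-0.9,0,0,0,-7,-1.8,0,0,0,-10.5,-2.8,0,0,0,-14.5,-3.8,0,0,0,-16.9,-4.4,0,0])

```text
clock: 4.47
eef_pos: [507.4, -364.7, 160.5]
tool_rot: [-3.14, 0.003, 1.565]
force: [-1.1, -1.4, -4.8]
width: 49.6
gripper_force: 63.1
```

Request:
arm_command(series=[0,0,0,0.5,0,0,0,0,2,0,0,0,0,4,0,0,0,0,6,0,0,0,0,7,0])

```text
clock: 4.88
eef_pos: [508.9, -357.9, 88.3]
tool_rot: [-3.139, -0.002, 1.57]
force: [-0.3, -0.0, -4.4]
width: 49.4
gripper_force: 63.0
```

Request:
arm_command(series=[0,0,0,0.2,0,0,0,0,0.4,0,0,0,0,0.6,0,0,0,0,0.7,0,0,0,0,0.8,0])

```text
clock: 5.3
eef_pos: [510.8, -359.5, 83.2]
tool_rot: [3.14, 0.001, 1.57]
force: [0.4, 0.7, -3.7]
width: 49.3
gripper_force: 63.0
```

Request:
arm_command(series=[0,0,0,0.1,0,0,0,0,0.1,0,100,0,0,0.1,0,100,0,0,0.1,0,100,0,0,0.1,0])

```text
clock: 5.72
eef_pos: [510.6, -359.4, 81.7]
tool_rot: [3.141, 0.001, 1.57]
force: [-0.3, -0.8, -0.0]
width: 82.6
gripper_force: 0.0
```

Request:
arm_command(series=[100,0,0,0,0,100,0,0,0,0,100,0,0,-1,0,100,0,0,-4,0,100,0,0,-8,0])

```text
clock: 6.13
eef_pos: [508.1, -357.9, 159.8]
tool_rot: [-3.136, -0.004, 1.57]
force: [0.6, -1.3, -0.1]
width: 85.2
gripper_force: 0.0
```

Request:
arm_command(series=[100,1,0.2,-2,0,100,4,0.8,-4,0,100,8,1.6,-6,0,100,12,2.5,-7,0,100,16,3.3,-7,0])

```text
clock: 6.55
eef_pos: [544.4, -201.8, 234.8]
tool_rot: [3.136, 0.002, 1.568]
force: [0.5, 0.5, 0.5]
width: 85.5
gripper_force: 0.0
```

Request:
arm_command(series=[100,4,0.8,0,0,100,8,1.6,0,0,100,12,2.5,0,0,100,16,3.4,0,0,100,19,4,0,0])

```text
clock: 6.97
eef_pos: [583.5, -7.8, 232.4]
tool_rot: [3.14, -0.002, 1.573]
force: [0.1, -0.0, 0.8]
width: 85.4
gripper_force: 0.0
```

Request:
arm_command(series=[100,2,0.4,0,0,100,3.4,0.7,0,0,100,4.2,0.9,0,0,100,4.2,0.9,0,0,100,4.2,0.9,0,0])

```text
clock: 7.38
eef_pos: [591.9, 28.1, 231.3]
tool_rot: [-3.141, 0.001, 1.569]
force: [0.6, -1.6, 0.0]
width: 85.5
gripper_force: 0.0
```

```bash
cat >> h.py <<'E'
def circ(P,d,x0,y0,z0,z1,r=40):
    k=(d>0)&(P[...,2]>z0)&(P[...,2]<z1)&(np.hypot(P[...,0]-x0,P[...,1]-y0)<r)
    q=P[k][:,:2].astype(np.float32); c,rad=cv2.minEnclosingCircle(q); return len(q),np.round(c,1),round(rad,1)
E
python3 - <<'E'
from h import *
for i in range(3):
    p,d,m=grab('wrist','w2.png'); s=monitor.read_state(); P=cloud(d,m)
    print(np.round(s['eef_pos'],1),circ(P,d,592,33,118,135),circ(P,d,592,33,135,180),circ(P,d,594,108,110,140),circ(P,d,594,108,158,172,25),circ(P,d,655,39,48,60))
E
```

```text
[591.8  27.4 231.2] (1494, array([592.8,  33. ]), 25.9) (1320, array([592.4,  33.6]), 17.3) (2201, array([595.7, 108.8]), 26.9) (1526, array([595.7, 108.8]), 14.4) (1928, array([649. ,  41.6]), 33.0)
[591.8  27.1 231.1] (1511, array([592.8,  33. ]), 26.0) (1311, array([592.4,  34.4]), 17.0) (2204, array([595.8, 108.8]), 26.9) (1544, array([595.8, 108.9]), 14.3) (1935, array([649. ,  41.5]), 33.1)
[591.8  27.3 231.2] (1501, array([592.7,  33.1]), 26.0) (1317, array([592.8,  34. ]), 17.1) (2213, array([595.6, 108.8]), 26.9) (1533, array([595.6, 108.8]), 14.3) (1930, array([648.6,  40.6]), 33.2)
```

View pics/w2.png

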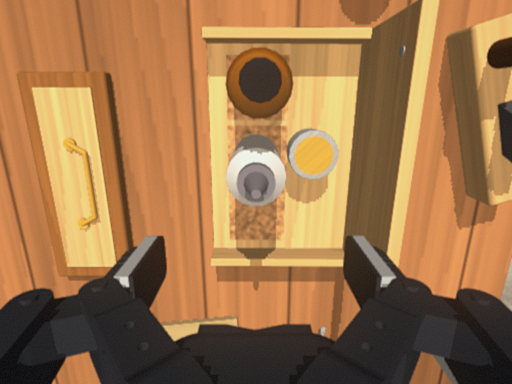

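The glue bottle is at about (256,178), the shellac bottle at (260,82) and the wax tin at (313,155). The tin's cork square is empty.

Request:
arm_command(series=[100,0.5,0.1,0,0,100,0.6,0.1,2.5,0,100,0.6,0.1,5.5,0,100,0.6,0.1,8.5,0,100,0.6,0.1,11,0])

```text
clock: 7.95
eef_pos: [592.5, 35.0, 119.6]
tool_rot: [-3.141, 0.0, 1.569]
force: [-0.1, -0.2, -0.2]
width: 85.7
gripper_force: 0.0
```

Request:
arm_command(series=[100,0,0,0.8,0,100,0,0,1.4,0,100,0,0,1.7,0,100,0,0,1.9,0,100,0,0,1.9,0])

```text
clock: 8.37
eef_pos: [593.8, 35.7, 103.2]
tool_rot: [3.14, -0.0, 1.57]
force: [0.2, 0.4, 0.3]
width: 85.4
gripper_force: 0.0
```

Request:
arm_command(series=[0,0,0,0,0,0,0,0,0,0,0,0,0,0,0,0,0,0,0,0,0,0,0,0,0])

```text
clock: 8.78
eef_pos: [593.5, 35.7, 103.6]
tool_rot: [3.14, 0.0, 1.57]
force: [-1.0, 0.0, 6.6]
width: 50.2
gripper_force: 61.7
```

Request:
arm_command(series=[0,0,0,0,0,0,0,0,0,0,0,0,0,0,0,0,0,0,0,0,0,0,0,0,0])

```text
clock: 9.2
eef_pos: [593.4, 35.7, 103.6]
tool_rot: [3.14, 0.0, 1.57]
force: [-1.9, 0.4, 6.9]
width: 49.8
gripper_force: 61.7
```

Request:
arm_command(series=[0,0,0,-0.3,0,0,0,0,-0.9,0,0,0,0,-1.5,0,0,0,0,-2,0,0,0,0,-2,0])

```text
clock: 9.62
eef_pos: [593.8, 35.8, 123.5]
tool_rot: [3.139, -0.0, 1.57]
force: [-0.2, 0.0, -2.8]
width: 49.5
gripper_force: 62.5
```

Run:
```python
from h import *
p,d,m=grab('scene'); cv2.imwrite('pics/s1.png',cv2.resize(cv2.cvtColor(p[100:260,150:390],cv2.COLOR_RGB2BGR),None,fx=3,fy=3))
s=monitor.read_state(); print(s['eef_pos'],s['force'],s['torque'],s['width'])
```

```text
[593.49366357  35.70727568 122.99701019] [ 0.10649709  1.2751209  -1.69055252] [ 0.00232388 -0.03149081 -0.02299708] 49.99016907857212
```

View pics/s1.png

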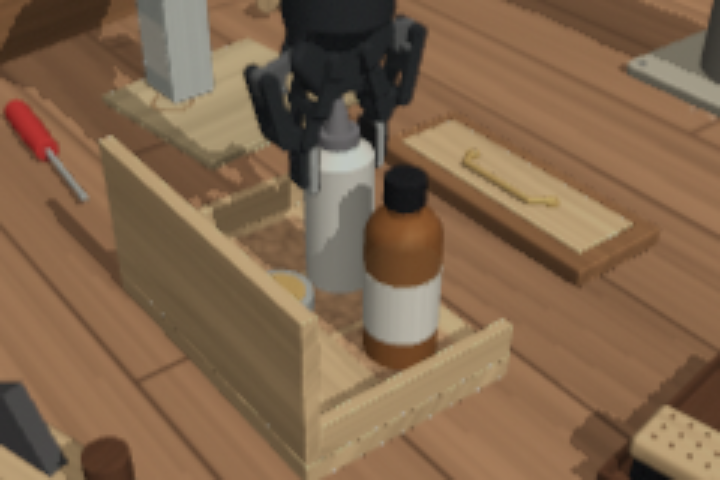

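The glue bottle hangs straight between the pads at about (340,210). The shellac bottle and wax tin are untouched, and the spirit tin stands on the board.

Request:
arm_command(series=[0,0,-0.5,-2,0,0,0,-2,-4,0,0,-1,-5,-5.5,0,0,-2.5,-8.5,-6,0,0,-5,-11.5,-6,0])

```text
clock: 10.08
eef_pos: [477.0, -12.1, 183.5]
tool_rot: [3.139, -0.001, 1.574]
force: [-0.4, -1.1, -3.0]
width: 50.0
gripper_force: 63.3
```

Request:
arm_command(series=[0,-3.5,-1.8,0,0,0,-7,-3.4,0,0,0,-10.5,-4.6,0,0,0,-14,-5.2,0,0,0,-17.5,-5.3,0,0])

```text
clock: 10.5
eef_pos: [422.5, -190.7, 182.3]
tool_rot: [-3.14, 0.0, 1.57]
force: [0.8, 0.6, -2.2]
width: 50.3
gripper_force: 63.3
```

Request:
arm_command(series=[0,-3.5,0,0,0,0,-7,0,0,0,0,-10,0,0,0,0,-12,0,0,0,0,-12.9,0,0,0])

```text
clock: 10.92
eef_pos: [423.7, -322.2, 181.9]
tool_rot: [-3.142, 0.002, 1.565]
force: [-0.4, -0.0, -2.3]
width: 50.3
gripper_force: 63.3
```

Request:
arm_command(series=[0,0,0,1.5,0,0,0,0,4,0,0,0,0,6,0,0,0,0,7.2,0,0,0,0,8,0])

```text
clock: 11.33
eef_pos: [424.0, -316.4, 100.7]
tool_rot: [-3.139, -0.002, 1.571]
force: [0.2, 0.2, -2.0]
width: 49.9
gripper_force: 63.2
```

Request:
arm_command(series=[0,0,0,0.3,0,0,0,0,0.5,0,0,0,0,0.5,0,0,0,0,0.5,0,0,0,0,0.5,0])

```text
clock: 11.75
eef_pos: [425.1, -318.5, 98.0]
tool_rot: [3.14, 0.001, 1.57]
force: [0.0, -0.3, -2.1]
width: 50.2
gripper_force: 63.3
```

Request:
arm_command(series=[0,0,0,0.2,0,0,0,0,0.35,0,0,0,0,0.35,0,100,0,0,0.35,0,100,0,0,0.35,0])

```text
clock: 12.17
eef_pos: [424.9, -318.4, 94.0]
tool_rot: [3.141, 0.0, 1.57]
force: [-0.7, 0.6, 1.0]
width: 72.7
gripper_force: 0.0
```

Request:
arm_command(series=[100,0,0,0,0,100,0,0,0,0,100,0,0,-1,0,100,0,0,-4,0,100,0,0,-8,0])

```text
clock: 12.58
eef_pos: [422.8, -316.9, 172.8]
tool_rot: [-3.137, -0.004, 1.57]
force: [0.2, -2.2, 0.1]
width: 85.4
gripper_force: 0.0
```

Request:
arm_command(series=[100,0,0,-3,0,100,0,0,-6,0,100,3,1.5,-6,0,100,6.5,3,-6,0,100,10,4.5,-6,0])

```text
clock: 13.0
eef_pos: [470.2, -218.0, 235.3]
tool_rot: [3.139, 0.001, 1.567]
force: [0.9, 0.1, -0.6]
width: 85.5
gripper_force: 0.0
```

Request:
arm_command(series=[100,3.6,1.5,0,0,100,7.2,3,0,0,100,10.8,4.5,0,0,100,14.4,6,0,0,100,18,7.5,0,0])

```text
clock: 13.42
eef_pos: [545.3, -36.5, 234.6]
tool_rot: [3.141, 0.0, 1.57]
force: [-0.0, -0.5, -1.0]
width: 85.6
gripper_force: 0.0
```

Request:
arm_command(series=[100,3.6,1.5,0,0,100,7.2,3,0,0,100,10.8,4,0,0,100,13.5,5,0,0,100,14.5,5,0,0])

```text
clock: 13.83
eef_pos: [596.1, 113.3, 234.6]
tool_rot: [3.139, -0.005, 1.576]
force: [-0.1, -0.6, -0.1]
width: 85.2
gripper_force: 0.0
```

Request:
arm_command(series=[100,0,0,0,0,100,0,0,0,0,100,0,0,0,0,100,0,0,0,0,100,0,0,0,0])

```text
clock: 14.25
eef_pos: [595.0, 104.4, 233.9]
tool_rot: [-3.142, 0.001, 1.567]
force: [0.3, -0.0, 0.1]
width: 85.4
gripper_force: 0.0
```

Run:
```python
from h import *
p,d,m=grab('wrist'); s=monitor.read_state(); P=cloud(d,m)
print(np.round(s['eef_pos'],1),circ(P,d,595,108,110,140),circ(P,d,594,108,158,172,25))
```

```text
[595.  104.8 233.9] (1723, array([595.7, 109. ]), 26.9) (1181, array([595.8, 109.1]), 14.5)
```

Request:
arm_command(series=[100,0.2,0.1,2,0,100,0.2,0.1,5.5,0,100,0.2,0.1,8.5,0,100,0.2,0.1,11,0,100,0.2,0.1,12.5,0])

```text
clock: 14.72
eef_pos: [594.4, 107.2, 105.9]
tool_rot: [-3.138, 0.001, 1.569]
force: [-0.4, 0.3, -0.2]
width: 85.5
gripper_force: 0.0
```

Request:
arm_command(series=[100,0,0,0.6,0,100,0,0,1,0,100,0,0,1.3,0,100,0,0,1.3,0,100,0,0,1.3,0])

```text
clock: 15.13
eef_pos: [596.8, 108.7, 96.8]
tool_rot: [3.14, -0.0, 1.57]
force: [0.4, 0.0, -0.1]
width: 85.2
gripper_force: 0.0
```

Request:
arm_command(series=[0,0,0,0,0,0,0,0,0,0,0,0,0,0,0,0,0,0,0,0,0,0,0,0,0])

```text
clock: 15.55
eef_pos: [596.3, 108.7, 96.9]
tool_rot: [3.141, 0.0, 1.57]
force: [-1.3, -0.5, 5.6]
width: 52.0
gripper_force: 62.3
```

Request:
arm_command(series=[0,0,0,0,0,0,0,0,0,0,0,0,0,0,0,0,0,0,0,0,0,0,0,0,0])

```text
clock: 15.97
eef_pos: [596.3, 108.7, 96.9]
tool_rot: [3.141, 0.0, 1.57]
force: [-2.1, -0.4, 6.1]
width: 52.0
gripper_force: 62.3
```

Request:
arm_command(series=[0,0,0,-0.3,0,0,0,0,-0.9,0,0,0,0,-1.5,0,0,0,0,-2,0,0,0,0,-2,0])

```text
clock: 16.38
eef_pos: [596.8, 108.8, 117.0]
tool_rot: [3.14, -0.001, 1.57]
force: [0.0, 0.4, -3.1]
width: 52.3
gripper_force: 63.2
```

Request:
arm_command(series=[0,0,0,-2.5,0,0,-1,-0.3,-5,0,0,-3.2,-0.9,-6.5,0,0,-6.5,-1.8,-7,0,0,-10,-2.7,-7,0])

```text
clock: 16.8
eef_pos: [570.0, 9.5, 187.8]
tool_rot: [3.137, -0.001, 1.573]
force: [0.7, -1.2, -4.2]
width: 52.0
gripper_force: 64.4
```

Request:
arm_command(series=[0,-3.5,-0.9,0,0,0,-7,-1.9,0,0,0,-10.5,-2.8,0,0,0,-14,-3.7,0,0,0,-17.5,-4.7,0,0])

```text
clock: 17.22
eef_pos: [521.2, -167.9, 185.9]
tool_rot: [3.141, 0.0, 1.57]
force: [0.5, -0.4, -3.4]
width: 52.2
gripper_force: 64.4
```

Request:
arm_command(series=[0,-3,-0.8,0,0,0,-6,-1.6,0,0,0,-8,-2.1,0,0,0,-9,-2.4,0,0,0,-9.3,-2.4,0,0])

```text
clock: 17.63
eef_pos: [496.4, -261.7, 185.5]
tool_rot: [-3.141, 0.001, 1.566]
force: [-0.3, 0.2, -3.8]
width: 51.8
gripper_force: 64.4
```

Request:
arm_command(series=[0,0,0,1.5,0,0,0,0,4.5,0,0,0,0,7,0,0,0,0,8.5,0,0,0,0,9.2,0])

```text
clock: 18.05
eef_pos: [497.2, -256.2, 91.6]
tool_rot: [-3.139, -0.003, 1.573]
force: [-0.9, -0.0, -2.3]
width: 52.2
gripper_force: 64.3
```

Request:
arm_command(series=[0,0,0,0.2,0,0,0,0,0.2,0,0,0,0,0.2,0,0,0,0,0.2,0,0,0,0,0.2,0])

```text
clock: 18.47
eef_pos: [498.4, -259.5, 92.8]
tool_rot: [3.14, 0.001, 1.57]
force: [0.0, 1.0, -3.7]
width: 52.2
gripper_force: 64.4
```

Request:
arm_command(series=[0,0,0,0.3,0,0,0,0,0.5,0,0,0,0,0.5,0,100,0,0,0.5,0,100,0,0,0.5,0])

```text
clock: 18.88
eef_pos: [498.1, -259.5, 87.2]
tool_rot: [3.14, 0.0, 1.57]
force: [0.4, 0.1, -0.7]
width: 74.5
gripper_force: 0.0
```

Request:
arm_command(series=[100,0,0,0,0,100,0,0,0,0,100,0,0,-1,0,100,0,0,-4,0,100,0,0,-8,0])

```text
clock: 19.3
eef_pos: [495.6, -258.3, 165.7]
tool_rot: [-3.136, -0.003, 1.57]
force: [0.2, 0.4, -0.2]
width: 85.1
gripper_force: 0.0
```

Request:
arm_command(series=[100,0,0,-3,0,100,1.5,0.8,-4.5,0,100,5,2.6,-4.5,0,100,8.5,4.4,-4.5,0,100,12,6.3,-4.5,0])

```text
clock: 19.72
eef_pos: [561.3, -138.6, 213.2]
tool_rot: [3.14, 0.001, 1.568]
force: [0.6, -0.7, 0.4]
width: 85.2
gripper_force: 0.0
```

Request:
arm_command(series=[100,3.5,1.8,0,0,100,7,3.6,0,0,100,10.5,5.5,0,0,100,14,7.3,0,0,100,17.5,9.1,0,0])

```text
clock: 20.13
eef_pos: [652.6, 37.5, 212.6]
tool_rot: [3.141, -0.0, 1.57]
force: [0.5, -0.3, 0.0]
width: 85.7
gripper_force: 0.0
```

Request:
arm_command(series=[100,0,0,0,-7,100,0,0,0,-14,100,0,0,0,-21,100,0,0,0,-28,100,0,0,0,-35])

```text
clock: 20.55
eef_pos: [651.9, 35.7, 212.4]
tool_rot: [3.142, 0.0, 2.187]
force: [0.3, -0.6, 1.0]
width: 85.7
gripper_force: 0.0
```

Request:
arm_command(series=[100,0,0,0,-7,100,0,0,0,-14,100,0,0,0,-21,100,0,0,0,-28,100,0,0,0,-35])

```text
clock: 20.97
eef_pos: [651.9, 35.4, 212.5]
tool_rot: [-3.141, 0.0, 2.797]
force: [0.3, -0.4, 0.4]
width: 85.4
gripper_force: 0.0
```

Request:
arm_command(series=[100,0,0,0,-7,100,0,0,0,-14,100,0,0,0,-20,100,0,0,0,-20,100,0,0,0,-20])

```text
clock: 21.38
eef_pos: [651.9, 35.3, 212.1]
tool_rot: [3.141, 0.0, 3.137]
force: [0.2, 0.3, -0.0]
width: 85.8
gripper_force: 0.0
```

Run:
```python
from h import *
for i in range(2):
    p,d,m=grab('wrist','w3.png'); s=monitor.read_state(); P=cloud(d,m)
    print(np.round(s['eef_pos'],1),np.round(s['tool_rot'],3),np.round(s['qpos'],2),circ(P,d,655,39,46,62,35))
    k=(d>0)&(P[...,2]>46)&(P[...,2]<62)&(np.hypot(P[...,0]-655,P[...,1]-39)<35); print(np.round(P[k].min(0),1),np.round(P[k].max(0),1))
```

```text
[652.   35.4 212.1] [-3.142  0.     3.137] [ 0.34  0.77 -0.81  1.51  0.59  1.12  0.98] (2069, array([655.3,  39.4]), 26.9)
[628.6  12.8  46.1] [681.5  65.7  57. ]
[652.   35.4 212.1] [-3.141  0.     3.138] [ 0.34  0.77 -0.81  1.51  0.59  1.12  0.98] (2064, array([655.5,  39.5]), 27.0)
[628.5  12.8  46.4] [681.6  65.6  56.9]
```

View pics/w3.png

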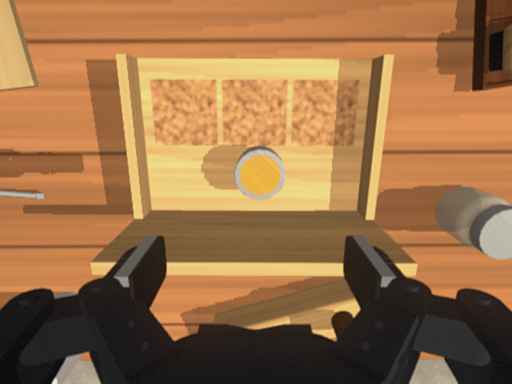

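The wax tin stands alone in the rack at about (261,173), the three corks are empty, and the screw jar is undisturbed at (475,220).

Request:
arm_command(series=[100,0,0.4,3,0,100,0,0.4,7,0,100,0,0.4,10.5,0,100,0,0.4,13,0,100,0,0.4,14.5,0])

```text
clock: 21.9
eef_pos: [650.1, 38.8, 63.6]
tool_rot: [-3.14, -0.004, 3.139]
force: [-0.3, -0.5, -0.4]
width: 85.6
gripper_force: 0.0
```

Request:
arm_command(series=[100,0,0,1,0,100,0,0,2,0,100,0,0,3,0,100,0,0,3.5,0,100,0,0,3.8,0])

```text
clock: 22.32
eef_pos: [652.3, 39.6, 28.8]
tool_rot: [-3.141, 0.001, 3.14]
force: [0.6, -0.1, -0.7]
width: 85.2
gripper_force: 0.0
```

Request:
arm_command(series=[100,0,0,0,0,0,0,0,0,0,0,0,0,0,0,0,0,0,0,0,0,0,0,0,0])

```text
clock: 22.73
eef_pos: [652.8, 39.9, 30.0]
tool_rot: [3.141, 0.002, 3.14]
force: [-0.9, -0.0, 5.3]
width: 52.5
gripper_force: 63.0
```

Request:
arm_command(series=[0,0,0,0,0,0,0,0,0,0,0,0,0,0,0,0,0,0,0,0,0,0,0,0,0])

```text
clock: 23.15
eef_pos: [652.8, 39.9, 30.0]
tool_rot: [3.141, 0.002, 3.141]
force: [-0.8, -0.2, 6.2]
width: 52.3
gripper_force: 63.0
```

Run:
```python
from h import *
m=viewer.camera_model('top'); z=np.load('top0.npz'); p,d=z['p'],z['d']; P=cloud(d,m)
X,Y,Z=P[...,0],P[...,1],P[...,2]; h=cv2.cvtColor(p,cv2.COLOR_RGB2HSV)
k=(d>0)&(X>385)&(X<600)&(Y>235)&(Y<380)&(Z>11)&(Z<22)
k2=(h[...,2]<75)&(d>0)&(X>385)&(X<600)&(Y>235)&(Y<380)
for n,kk in(('wall',k),('dark',k2)):
    kk=cv2.morphologyEx(kk.astype(np.uint8),cv2.MORPH_OPEN,np.ones((3,3))) if n=='dark' else kk.astype(np.uint8)
    l=cv2.connectedComponentsWithStats(kk); i=1+l[2][1:,4].argmax(); q=P[l[1]==i][:,:2].astype(np.float32)
    print(n,len(q),cv2.minAreaRect(q))
cv2.imwrite('pics/tray.png',cv2.resize(cv2.cvtColor(p[185:270,95:170],cv2.COLOR_RGB2BGR),None,fx=6,fy=6))
print(np.round(P[190:268:6,137],0).tolist())
```

```text
wall 397 ((485.0653076171875, 311.29388427734375), (160.1868438720703, 93.82429504394531), 9.085532188415527)
dark 1557 ((483.8099365234375, 310.5610046386719), (157.4053955078125, 92.92536163330078), 9.027680397033691)
[[584.0, 303.0, -1.0], [567.0, 298.0, 15.0], [549.0, 290.0, 44.0], [533.0, 290.0, 44.0], [517.0, 290.0, 43.0], [502.0, 300.0, 6.0], [486.0, 301.0, 1.0], [470.0, 300.0, 2.0], [454.0, 300.0, 4.0], [438.0, 299.0, 7.0], [422.0, 299.0, 6.0], [407.0, 295.0, 19.0], [389.0, 300.0, 0.0]]
```

View pics/tray.png

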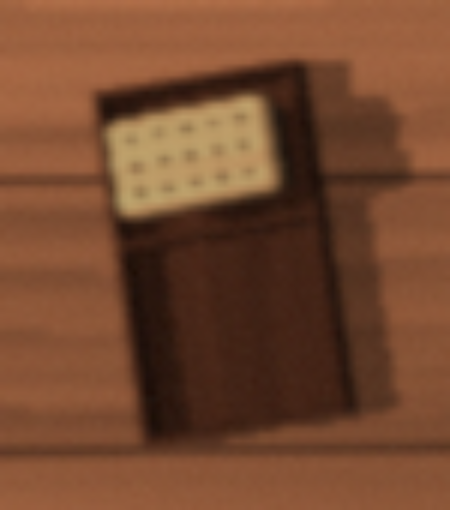

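The tray crop shows the empty bay below the brush, with its outer walls running from about (150,440) to (325,215). The 160 x 94 mm outline fits, so the bay centre is at (451,306).

Request:
arm_command(series=[0,0,0,-1,0,0,0,0,-3,0,0,0,0,-6,0,0,0,0,-9,0,0,0,0,-10,0])

```text
clock: 23.57
eef_pos: [654.1, 40.6, 133.5]
tool_rot: [3.14, 0.006, 3.141]
force: [0.6, 0.4, -1.0]
width: 52.0
gripper_force: 62.9
```

Request:
arm_command(series=[0,0.6,0.8,0,0,0,2.4,3.2,0,0,0,4.7,6.1,0,0,0,6.9,9.1,0,0,0,9.2,12,0,0])

```text
clock: 23.98
eef_pos: [557.4, 160.5, 127.2]
tool_rot: [-3.141, -0.003, 3.14]
force: [0.8, 0.6, -1.0]
width: 51.7
gripper_force: 62.9
```

Request:
arm_command(series=[0,2.3,3,0,0,0,4.6,6,0,0,0,7,9,0,0,0,9.3,12,0,0,0,11.2,14.6,0,0])

```text
clock: 24.4
eef_pos: [444.4, 307.1, 127.5]
tool_rot: [-3.141, -0.003, -3.14]
force: [1.1, 0.9, -1.6]
width: 52.2
gripper_force: 62.9
```

Request:
arm_command(series=[0,0,0,0,0,0,0,0,2,0,0,0,0,5,0,0,0,0,7.5,0,0,0,0,9,0])

```text
clock: 24.82
eef_pos: [445.7, 303.8, 35.2]
tool_rot: [-3.138, -0.005, 3.141]
force: [-0.7, -0.4, -1.4]
width: 52.1
gripper_force: 63.0
```

Request:
arm_command(series=[0,0,0,0.5,0,0,0,0,0.8,0,0,0,0,0.8,0,0,0,0,0.8,0,0,0,0,0.8,0])

```text
clock: 25.23
eef_pos: [448.7, 306.2, 31.7]
tool_rot: [3.14, 0.001, 3.14]
force: [-0.8, 0.2, -0.5]
width: 52.1
gripper_force: 63.0
```

Request:
arm_command(series=[0,0,0,0.5,0,0,0,0,1,0,0,0,0,1.3,0,0,0,0,1.4,0,0,0,0,1.4,0])

```text
clock: 25.65
eef_pos: [448.3, 305.5, 17.0]
tool_rot: [-3.141, 0.0, 3.141]
force: [-0.3, -0.6, 2.4]
width: 52.2
gripper_force: 63.4
```

Request:
arm_command(series=[0,0,0,0,0,100,0,0,0,0,100,0,0,0,0,100,0,0,0,0,100,0,0,0,0])

```text
clock: 26.07
eef_pos: [448.2, 305.9, 16.6]
tool_rot: [3.141, -0.0, 3.141]
force: [-1.0, 0.2, 0.8]
width: 85.2
gripper_force: 0.0
```

Request:
arm_command(series=[100,0,0,0,0,100,0,0,-1,0,100,0,0,-4,0,100,0,0,-8,0,100,0,0,-12,0])

```text
clock: 26.48
eef_pos: [447.2, 305.4, 138.1]
tool_rot: [-3.141, -0.002, 3.142]
force: [1.3, 0.0, 0.5]
width: 85.5
gripper_force: 0.0
```

Request:
arm_command(series=[100,0,0,-2,0,100,0,0,-4,0,100,0,0,-6,0,100,0,0,-7,0,100,0,0,-7,0])

```text
clock: 26.9
eef_pos: [449.1, 306.8, 209.3]
tool_rot: [3.139, 0.004, 3.141]
force: [-0.0, -0.2, 0.6]
width: 85.4
gripper_force: 0.0
```

Run:
```python
from h import *
p,d,m=grab('wrist','w4.png'); s=monitor.read_state(); P=cloud(d,m)
print(np.round(s['eef_pos'],1),np.round(s['tool_rot'],3),circ(P,d,451,306,34,55,35))
k=(d>0)&(P[...,2]>32)&(P[...,2]<55)&(np.hypot(P[...,0]-451,P[...,1]-306)<33); q=P[k]
print(np.linalg.lstsq(np.c_[q[:,:2]-q[:,:2].mean(0),np.ones(len(q))],q[:,2],rcond=None)[0])
```

```text
[448.6 306.  207.6] [3.141e+00 2.000e-03 3.140e+00] (1951, array([451.3, 304.1]), 27.0)
[ 1.39625475e-02 -1.77120236e-03  4.15099606e+01]
```

View pics/w4.png

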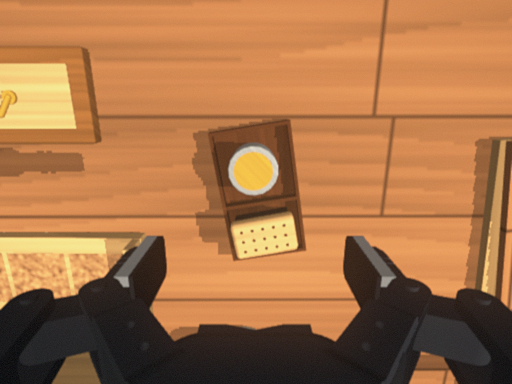

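The wax tin is flat in the bay at about (254,169), clear of the walls, and the brush at (265,234) is undisturbed.

Request:
arm_command(series=[100,0,0,-0.8,7,100,0,0,-1.6,14,100,0,0,-2.4,21,100,0,0,-2.4,28,100,0,0,-2.4,35])

```text
clock: 27.37
eef_pos: [447.8, 305.3, 229.7]
tool_rot: [-3.14, -0.001, 2.524]
force: [0.2, -0.4, -0.8]
width: 85.3
gripper_force: 0.0
```

Request:
arm_command(series=[100,0,0,0,7,100,0,0,0,14,100,0,0,0,21,100,0,0,0,28,100,0,0,0,35])

```text
clock: 27.78
eef_pos: [447.5, 305.0, 229.1]
tool_rot: [-3.139, 0.001, 1.913]
force: [-0.6, -0.4, -0.0]
width: 85.5
gripper_force: 0.0
```

Request:
arm_command(series=[100,0,0,0,7,100,0,0,0,14,100,0,0,0,20,100,0,0,0,20,100,0,0,0,20])

```text
clock: 28.2
eef_pos: [447.6, 305.4, 229.6]
tool_rot: [-3.14, 0.002, 1.573]
force: [-0.3, 0.4, 0.3]
width: 85.4
gripper_force: 0.0
```

Request:
arm_command(series=[100,-3.8,0.3,0,0,100,-7.7,0.7,0,0,100,-11.6,1,0,0,100,-15.5,1.4,0,0,100,-19.4,1.7,0,0])

```text
clock: 28.62
eef_pos: [464.7, 109.9, 230.2]
tool_rot: [-3.141, 0.0, 1.573]
force: [1.1, -0.0, 0.7]
width: 85.3
gripper_force: 0.0
```

Request:
arm_command(series=[100,-3.9,0.3,0,0,100,-7.8,0.7,0,0,100,-11.7,1,0,0,100,-15.6,1.4,0,0,100,-19.5,1.7,0,0])

```text
clock: 29.03
eef_pos: [481.5, -85.3, 230.3]
tool_rot: [-3.141, -0.0, 1.573]
force: [0.2, -0.3, -0.8]
width: 85.4
gripper_force: 0.0
```

Request:
arm_command(series=[100,-3.8,0.3,0,0,100,-7.6,0.7,0,0,100,-11.4,1,0,0,100,-15,1.4,0,0,100,-17.6,1.6,0,0])

```text
clock: 29.45
eef_pos: [496.9, -263.5, 229.9]
tool_rot: [-3.141, 0.001, 1.569]
force: [0.0, 0.0, 0.4]
width: 85.1
gripper_force: 0.0
```

Request:
arm_command(series=[100,0,0,0,0,100,0,0,0,0,100,0,0,0,0,100,0,0,0,0,100,0,0,0,0])

```text
clock: 29.87
eef_pos: [497.9, -257.6, 230.7]
tool_rot: [-3.141, -0.001, 1.573]
force: [0.1, 0.3, 0.6]
width: 85.6
gripper_force: 0.0
```

Run:
```python
from h import *
p,d,m=grab('wrist'); s=monitor.read_state(); P=cloud(d,m)
print(np.round(s['eef_pos'],1),np.round(s['tool_rot'],3),np.round(s['qpos'],2),circ(P,d,498,-259,100,130),circ(P,d,498,-259,149,165,25))
```

```text
[ 497.9 -257.8  230.8] [ 3.142 -0.     1.573] [ 0.66  0.52 -0.35  1.76  0.22  0.9   0.22] (1652, array([ 497.4, -259.4]), 26.9) (1098, array([ 497.5, -259.2]), 14.3)
```

Request:
arm_command(series=[100,-0.1,0,2,0,100,-0.1,0,5.5,0,100,-0.1,0,9,0,100,-0.1,0,11.5,0,100,-0.1,0,13,0])

```text
clock: 30.33
eef_pos: [496.2, -258.7, 98.1]
tool_rot: [-3.138, -0.002, 1.572]
force: [0.1, 0.0, 0.1]
width: 85.2
gripper_force: 0.0
```

Request:
arm_command(series=[100,0,0,0.6,0,100,0,0,1,0,100,0,0,1.3,0,100,0,0,1.3,0,100,0,0,1.3,0])

```text
clock: 30.75
eef_pos: [498.4, -260.5, 88.7]
tool_rot: [3.14, 0.001, 1.57]
force: [-0.2, -0.4, 0.3]
width: 85.3
gripper_force: 0.0
```

Request:
arm_command(series=[0,0,0,0,0,0,0,0,0,0,0,0,0,0,0,0,0,0,0,0,0,0,0,0,0])

```text
clock: 31.17
eef_pos: [497.9, -260.6, 88.9]
tool_rot: [3.141, 0.001, 1.57]
force: [-2.1, 0.2, 7.3]
width: 52.2
gripper_force: 62.1
```

Request:
arm_command(series=[0,0,0,0,0,0,0,0,0,0,0,0,0,0,0,0,0,0,0,0,0,0,0,0,0])

```text
clock: 31.58
eef_pos: [497.9, -260.6, 88.9]
tool_rot: [3.141, 0.001, 1.57]
force: [-0.7, 0.4, 6.4]
width: 52.2
gripper_force: 62.1
```

Request:
arm_command(series=[0,0,0,-0.5,0,0,0,0,-2,0,0,0,0,-5,0,0,0,0,-8,0,0,0,0,-10,0])

```text
clock: 32.0
eef_pos: [498.1, -260.3, 190.0]
tool_rot: [3.14, 0.0, 1.57]
force: [-0.3, 0.7, -3.2]
width: 52.2
gripper_force: 64.0
```

Request:
arm_command(series=[0,1.5,0.4,0,0,0,4.5,1.2,0,0,0,8,2.1,0,0,0,11.5,3.1,0,0,0,15,4,0,0])

```text
clock: 32.42
eef_pos: [537.6, -109.0, 187.7]
tool_rot: [-3.141, -0.0, 1.569]
force: [0.7, -0.4, -3.0]
width: 51.9
gripper_force: 63.9
```

Request:
arm_command(series=[0,3.5,0.9,0,0,0,7,1.9,0,0,0,10.5,2.8,0,0,0,14,3.7,0,0,0,17,4.5,0,0])

```text
clock: 32.83
eef_pos: [582.7, 62.6, 187.7]
tool_rot: [-3.141, -0.001, 1.571]
force: [0.5, -0.2, -2.7]
width: 52.4
gripper_force: 63.9
```

Request:
arm_command(series=[0,2.5,0.7,0,0,0,4,1.1,0,0,0,4.8,1.3,0,0,0,4.8,1.3,0,0,0,4.8,1.3,0,0])

```text
clock: 33.25
eef_pos: [595.5, 106.4, 187.4]
tool_rot: [-3.14, 0.001, 1.57]
force: [-0.8, -0.7, -2.2]
width: 51.8
gripper_force: 63.9
```

Request:
arm_command(series=[0,0,0,1,0,0,0,0,3,0,0,0,0,5.5,0,0,0,0,7,0,0,0,0,7.5,0])

```text
clock: 33.67
eef_pos: [593.7, 104.6, 109.4]
tool_rot: [-3.136, 0.003, 1.567]
force: [-0.3, -0.0, -3.6]
width: 51.8
gripper_force: 63.8
```

Request:
arm_command(series=[0,0,0,0,0,0,0,0,0,0,0,0,0,0,0,0,0,0,0,0,0,0,0,0,0])

```text
clock: 34.08
eef_pos: [596.7, 107.7, 113.8]
tool_rot: [3.14, -0.0, 1.57]
force: [0.3, 1.1, -3.8]
width: 51.8
gripper_force: 63.8
```

Request:
arm_command(series=[0,0,-0.05,0.5,0,0,0,-0.05,1,0,0,0,-0.05,1.4,0,0,0,-0.05,1.6,0,0,0,-0.05,1.6,0])

```text
clock: 34.5
eef_pos: [595.4, 107.7, 98.0]
tool_rot: [-3.141, 0.001, 1.57]
force: [-3.6, -1.0, 9.2]
width: 52.0
gripper_force: 65.1
```

Request:
arm_command(series=[0,0,0,0,0,0,0,0,0,0,100,0,0,0,0,100,0,0,0,0,100,0,0,0,0])

```text
clock: 34.92
eef_pos: [595.8, 107.7, 96.7]
tool_rot: [3.141, -0.0, 1.57]
force: [0.4, -0.3, 0.1]
width: 85.0
gripper_force: 0.0
```

Request:
arm_command(series=[100,0,0,0,0,100,0,0,-1,0,100,0,0,-4,0,100,0,0,-8,0,100,0,0,-12,0])

```text
clock: 35.33
eef_pos: [594.8, 107.5, 217.9]
tool_rot: [-3.14, 0.0, 1.57]
force: [1.0, -0.7, 0.6]
width: 85.6
gripper_force: 0.0
```

Request:
arm_command(series=[100,0,0,-1,0,100,0,0,-1.5,0,100,0,0,-1.5,0,100,0,0,-1.5,0,100,0,0,-1.5,0])

```text
clock: 35.75
eef_pos: [594.4, 107.2, 230.0]
tool_rot: [-3.138, 0.001, 1.57]
force: [-0.3, 0.2, -0.5]
width: 85.5
gripper_force: 0.0
```

Run:
```python
from h import *
p,d,m=grab('wrist'); s=monitor.read_state(); P=cloud(d,m)
print(np.round(s['eef_pos'],1),np.round(s['tool_rot'],3),circ(P,d,595,108,110,140),circ(P,d,594,108,158,172,25))
```

```text
[594.5 107.3 229.9] [-3.138e+00  1.000e-03  1.570e+00] (1776, array([594.9, 109. ]), 26.8) (1198, array([594.8, 108.9]), 14.5)
```

Request:
arm_command(series=[100,-3.5,-1.4,0,0,100,-7,-2.8,0,0,100,-10.5,-4.2,0,0,100,-14,-5.6,0,0,100,-17.5,-7,0,0])

```text
clock: 36.22
eef_pos: [523.8, -68.7, 230.5]
tool_rot: [-3.139, -0.0, 1.57]
force: [-1.0, -0.8, 0.4]
width: 85.4
gripper_force: 0.0
```

Request:
arm_command(series=[100,-3.5,-1.4,0,0,100,-7,-2.8,0,0,100,-10.5,-4.2,0,0,100,-14,-5.6,0,0,100,-17.5,-7,0,0])

```text
clock: 36.63
eef_pos: [453.6, -243.5, 230.6]
tool_rot: [-3.14, -0.001, 1.57]
force: [1.8, -0.4, -0.4]
width: 85.5
gripper_force: 0.0
```

Request:
arm_command(series=[100,-3,-1.2,0,0,100,-5.5,-2.2,0,0,100,-7,-2.8,0,0,100,-7.6,-3,0,0,100,-7.6,-3,0,0])

```text
clock: 37.05
eef_pos: [424.0, -319.4, 230.7]
tool_rot: [-3.14, -0.001, 1.567]
force: [-0.1, -0.1, -0.3]
width: 85.5
gripper_force: 0.0
```

Request:
arm_command(series=[100,0,0,0,0,100,0,0,0,0,100,0,0,0,0,100,0,0,0,0,100,0,0,0,0])

```text
clock: 37.47
eef_pos: [425.6, -317.3, 231.8]
tool_rot: [3.141, -0.0, 1.571]
force: [0.3, 0.3, 0.5]
width: 85.5
gripper_force: 0.0
```

Run:
```python
from h import *
p,d,m=grab('wrist'); s=monitor.read_state(); P=cloud(d,m)
print(np.round(s['eef_pos'],1),np.round(s['tool_rot'],3),circ(P,d,425,-317,109,126),circ(P,d,425,-317,126,170))
```

```text
[ 425.5 -317.6  231.8] [ 3.141 -0.     1.571] (1377, array([ 424. , -321.5]), 26.2) (1197, array([ 424.4, -320.8]), 17.3)
```

Request:
arm_command(series=[100,-0.35,-0.1,2,0,100,-0.35,-0.1,5.5,0,100,-0.35,-0.1,8.5,0,100,-0.35,-0.1,10.5,0,100,-0.35,-0.1,12,0])

```text
clock: 37.93
eef_pos: [423.3, -320.9, 109.7]
tool_rot: [-3.139, -0.002, 1.57]
force: [0.4, 0.1, 0.8]
width: 85.6
gripper_force: 0.0
```

Request:
arm_command(series=[100,0,0,0.6,0,100,0,0,1.1,0,100,0,0,1.5,0,100,0,0,1.7,0,100,0,0,1.7,0])

```text
clock: 38.35
eef_pos: [424.5, -321.9, 95.1]
tool_rot: [3.141, 0.001, 1.57]
force: [0.8, -0.4, 0.2]
width: 85.5
gripper_force: 0.0
```

Request:
arm_command(series=[0,0,0,0,0,0,0,0,0,0,0,0,0,0,0,0,0,0,0,0,0,0,0,0,0])

```text
clock: 38.77
eef_pos: [424.4, -322.0, 95.8]
tool_rot: [3.141, 0.001, 1.57]
force: [-0.7, 1.1, 6.8]
width: 49.8
gripper_force: 61.7
```

Request:
arm_command(series=[0,0,0,0,0,0,0,0,0,0,0,0,0,0,0,0,0,0,0,0,0,0,0,0,0])

```text
clock: 39.18
eef_pos: [424.3, -322.0, 95.8]
tool_rot: [3.141, 0.001, 1.57]
force: [-1.2, 0.9, 6.8]
width: 49.2
gripper_force: 61.7
```

Request:
arm_command(series=[0,0,0,-0.5,0,0,0,0,-2,0,0,0,0,-5,0,0,0,0,-8,0,0,0,0,-9,0])

```text
clock: 39.6
eef_pos: [425.9, -322.6, 188.4]
tool_rot: [3.137, 0.003, 1.57]
force: [0.2, -0.4, -2.3]
width: 49.7
gripper_force: 63.1
```

Request:
arm_command(series=[0,1.5,0.7,0,0,0,4.5,2.1,0,0,0,8,3.8,0,0,0,11.5,5.5,0,0,0,15,7.2,0,0])

```text
clock: 40.02
eef_pos: [496.2, -170.4, 184.3]
tool_rot: [-3.141, -0.0, 1.569]
force: [0.8, -0.7, -2.7]
width: 49.8
gripper_force: 63.0
```

Request:
arm_command(series=[0,3.5,1.7,0,0,0,7,3.3,0,0,0,10.5,5,0,0,0,14,6.7,0,0,0,16.5,7.9,0,0])

```text
clock: 40.43
eef_pos: [576.3, -2.4, 184.3]
tool_rot: [3.141, -0.002, 1.573]
force: [-0.4, 0.8, -2.7]
width: 49.7
gripper_force: 63.0
```

Request:
arm_command(series=[0,2.4,1.1,0,0,0,3.6,1.6,0,0,0,3.9,1.8,0,0,0,3.9,1.8,0,0,0,3.9,1.8,0,0])

```text
clock: 40.85
eef_pos: [592.6, 29.6, 184.3]
tool_rot: [-3.14, 0.002, 1.568]
force: [0.2, -0.8, -2.2]
width: 49.6
gripper_force: 63.0
```

Request:
arm_command(series=[0,0,0,1,0,0,0,0,3,0,0,0,0,5,0,0,0,0,6,0,0,0,0,6.5,0])

```text
clock: 41.27
eef_pos: [591.7, 30.2, 117.6]
tool_rot: [-3.138, 0.001, 1.568]
force: [-0.2, -0.3, -2.9]
width: 49.6
gripper_force: 63.0
```

Request:
arm_command(series=[0,0,0,0,0,0,0,0,0,0,0,0,0,0,0,0,0,0,0,0,0,0,0,0,0])

```text
clock: 41.68
eef_pos: [594.0, 32.2, 120.6]
tool_rot: [3.14, -0.0, 1.57]
force: [0.3, 0.5, -1.8]
width: 50.2
gripper_force: 63.0
```

Request:
arm_command(series=[0,0,0,0.5,0,0,0,0,0.9,0,0,0,0,1.2,0,0,0,0,1.4,0,0,0,0,1.5,0])

```text
clock: 42.1
eef_pos: [593.1, 32.2, 104.9]
tool_rot: [-3.141, 0.0, 1.57]
force: [-3.6, -1.0, 9.2]
width: 49.6
gripper_force: 64.2
```

Request:
arm_command(series=[0,0,0,0,0,0,0,0,0.05,0,0,0,0,0.05,0,100,0,0,0.05,0,100,0,0,0.05,0])

```text
clock: 42.52
eef_pos: [594.0, 32.2, 104.4]
tool_rot: [3.14, -0.0, 1.57]
force: [0.0, -0.1, 0.4]
width: 72.4
gripper_force: 0.0
```

Request:
arm_command(series=[100,0,0,0,0,100,0,0,0,0,100,0,0,-3,0,100,0,0,-7,0,100,0,0,-11,0])

```text
clock: 42.93
eef_pos: [592.6, 32.1, 214.5]
tool_rot: [-3.139, -0.0, 1.57]
force: [1.6, -0.7, 0.2]
width: 85.5
gripper_force: 0.0
```

Request:
arm_command(series=[100,0,0,-1,0,100,0,0,-1.7,0,100,0,0,-1.7,0,100,0,0,-1.7,0,100,0,0,-1.7,0])

```text
clock: 43.35
eef_pos: [592.3, 31.8, 229.3]
tool_rot: [-3.138, 0.0, 1.57]
force: [-0.3, -0.4, -0.4]
width: 85.8
gripper_force: 0.0
```

Run:
```python
from h import *
p,d,m=grab('wrist'); s=monitor.read_state(); P=cloud(d,m)
print(np.round(s['eef_pos'],1),np.round(s['tool_rot'],3),circ(P,d,592,33,118,135),circ(P,d,592,33,135,180),circ(P,d,594,108,158,172,25))
```

```text
[592.3  31.9 229.3] [-3.138  0.     1.57 ] (1493, array([593.2,  32.9]), 26.0) (1332, array([592.8,  33.9]), 17.1) (1531, array([594.8, 108.8]), 14.3)
```

Request:
arm_command(series=[100,-3.5,-0.7,0,0,100,-7,-1.5,0,0,100,-10.5,-2.2,0,0,100,-14,-3,0,0,100,-17.5,-3.7,0,0])

```text
clock: 43.82
eef_pos: [554.9, -144.2, 229.8]
tool_rot: [-3.139, -0.001, 1.57]
force: [-0.3, -0.0, -0.4]
width: 85.8
gripper_force: 0.0
```

Request:
arm_command(series=[100,-3.5,-0.7,0,0,100,-7,-1.5,0,0,100,-10.5,-2.2,0,0,100,-14,-3,0,0,100,-17.5,-3.7,0,0])

```text
clock: 44.23
eef_pos: [517.7, -319.2, 229.7]
tool_rot: [-3.139, -0.001, 1.57]
force: [1.0, -0.2, 0.0]
width: 85.6
gripper_force: 0.0
```

Request:
arm_command(series=[100,-2.5,-0.5,0,0,100,-4,-0.9,0,0,100,-4.1,-0.9,0,0,100,-4.1,-0.9,0,0,100,-4.1,-0.9,0,0])

```text
clock: 44.65
eef_pos: [511.0, -356.1, 230.7]
tool_rot: [-3.142, -0.002, 1.573]
force: [0.4, 0.1, 0.5]
width: 85.4
gripper_force: 0.0
```

Request:
arm_command(series=[100,0,0,0,0,100,0,0,0,0,100,0,0,0,0,100,0,0,0,0,100,0,0,0,0])

```text
clock: 45.07
eef_pos: [510.3, -358.3, 231.4]
tool_rot: [3.141, 0.0, 1.571]
force: [-0.1, -0.2, 0.4]
width: 85.5
gripper_force: 0.0
```

```bash
cat >> h.py <<'E'
def tin(P,d,x0,y0,z0):
    k=(d>0)&(abs(P[...,2]-z0)<4)&(abs(P[...,0]-x0)<45)&(abs(P[...,1]-y0)<45)
    c,_=cv2.findContours(k.astype(np.uint8),cv2.RETR_EXTERNAL,cv2.CHAIN_APPROX_NONE); c=max(c,key=len)[:,0]
    r=cv2.minAreaRect(P[c[:,1],c[:,0]][:,:2].astype(np.float32)); return [np.round(a,1) for a in r]
E
python3 - <<'E'
from h import *
p,d,m=grab('wrist'); s=monitor.read_state(); P=cloud(d,m)
print(np.round(s['eef_pos'],1),np.round(s['tool_rot'],3),tin(P,d,510,-359,129))
E
```

```text
[ 510.2 -358.5  231.3] [3.141 0.    1.57 ] [array([ 510.5, -358. ]), array([61.5, 49.9]), np.float64(90.0)]
```

Request:
arm_command(series=[100,0,0,2,0,100,0,0,6,0,100,0,0,9.5,0,100,0,0,12,0,100,0,0,13.5,0])

```text
clock: 45.53
eef_pos: [508.3, -357.8, 93.0]
tool_rot: [-3.138, -0.002, 1.57]
force: [-0.5, -0.4, -0.1]
width: 85.2
gripper_force: 0.0
```

Request:
arm_command(series=[100,0,0,0.6,0,100,0,0,1,0,100,0,0,1.4,0,100,0,0,1.4,0,100,0,0,1.4,0])

```text
clock: 45.95
eef_pos: [510.7, -359.2, 83.3]
tool_rot: [3.14, 0.001, 1.57]
force: [-0.5, -0.6, 0.7]
width: 84.9
gripper_force: 0.0
```

Request:
arm_command(series=[0,0,0,0,0,0,0,0,0,0,0,0,0,0,0,0,0,0,0,0,0,0,0,0,0])

```text
clock: 46.37
eef_pos: [510.7, -359.1, 83.1]
tool_rot: [3.14, 0.001, 1.57]
force: [0.8, -0.2, 4.7]
width: 49.7
gripper_force: 63.3
```

Request:
arm_command(series=[0,0,0,0,0,0,0,0,0,0,0,0,0,0,0,0,0,0,0,0,0,0,0,0,0])

```text
clock: 46.78
eef_pos: [510.7, -359.1, 83.1]
tool_rot: [3.14, 0.001, 1.57]
force: [-0.5, 0.2, 5.4]
width: 49.4
gripper_force: 63.5
```

Request:
arm_command(series=[0,0,0,-0.5,0,0,0,0,-2,0,0,0,0,-5,0,0,0,0,-8,0,0,0,0,-9,0])

```text
clock: 47.2
eef_pos: [511.5, -359.5, 175.6]
tool_rot: [3.138, 0.002, 1.57]
force: [0.9, -0.4, -3.2]
width: 49.1
gripper_force: 63.4
```

Request:
arm_command(series=[0,1.5,0.4,0,0,0,4.5,1.2,0,0,0,8,2.1,0,0,0,11.5,3,0,0,0,15,4,0,0])

```text
clock: 47.62
eef_pos: [548.8, -206.6, 170.4]
tool_rot: [-3.138, -0.001, 1.569]
force: [1.2, 0.2, -2.4]
width: 49.3
gripper_force: 63.3
```

Request:
arm_command(series=[0,3.5,0.9,0,0,0,7,1.8,0,0,0,10,2.6,0,0,0,12.5,3.3,0,0,0,14.5,3.8,0,0])

```text
clock: 48.03
eef_pos: [587.5, -59.7, 170.5]
tool_rot: [-3.139, -0.002, 1.573]
force: [0.6, 0.4, -4.4]
width: 48.7
gripper_force: 63.3
```

Request:
arm_command(series=[0,1.2,0.3,0,0,0,2,0.5,0,0,0,2.4,0.6,0,0,0,2.4,0.6,0,0,0,2.4,0.6,0,0])

```text
clock: 48.45
eef_pos: [593.9, -41.6, 171.9]
tool_rot: [-3.141, 0.001, 1.568]
force: [0.3, -0.0, -3.8]
width: 49.1
gripper_force: 63.3
```

Request:
arm_command(series=[0,0,0,1,-2,0,0,0,3,-2,0,0,0,5,-2,0,0,0,6,-2,0,0,0,6.5,-2])

```text
clock: 48.87
eef_pos: [592.7, -41.2, 105.0]
tool_rot: [-3.138, 0.0, 1.604]
force: [-0.2, -0.2, -4.4]
width: 49.2
gripper_force: 63.1
```

Request:
arm_command(series=[0,0,0,0,0,0,0,0,0,0,0,0,0,0,0,0,0,0,0,0,0,0,0,0,0])

```text
clock: 49.28
eef_pos: [595.0, -39.9, 108.1]
tool_rot: [3.14, 0.0, 1.605]
force: [0.4, 0.8, -2.8]
width: 49.4
gripper_force: 63.1
```

Position matches; lower 16 mm, release, rise and retreat.

Request:
arm_command(series=[0,-0.05,0,0.5,0,0,-0.05,0,1,0,0,-0.05,0,1.4,0,0,-0.05,0,1.6,0,0,-0.05,0,1.6,0])

```text
clock: 49.7
eef_pos: [594.4, -40.4, 92.1]
tool_rot: [-3.141, 0.0, 1.605]
force: [-1.4, -0.1, 6.2]
width: 49.4
gripper_force: 64.1
```

Request:
arm_command(series=[0,0,0,0,0,0,0,0,0,0,100,0,0,0,0,100,0,0,0,0,100,0,0,0,0])

```text
clock: 50.12
eef_pos: [594.7, -40.3, 91.2]
tool_rot: [3.141, -0.0, 1.605]
force: [0.3, -0.9, 0.6]
width: 82.9
gripper_force: 0.0
```

Request:
arm_command(series=[100,0,0,0,0,100,0,0,-1,0,100,0,0,-4,0,100,0,0,-8,0,100,0,0,-12,0])

```text
clock: 50.53
eef_pos: [593.6, -40.2, 212.5]
tool_rot: [-3.14, -0.0, 1.605]
force: [1.0, -0.5, -0.7]
width: 85.1
gripper_force: 0.0
```

Request:
arm_command(series=[100,0,0,-1,0,100,0,0,-2,0,100,0,0,-2,0,100,0,0,-2,0,100,0,0,-2,0])

```text
clock: 50.95
eef_pos: [593.2, -40.5, 229.6]
tool_rot: [-3.138, -0.0, 1.605]
force: [-0.4, -0.1, 0.6]
width: 85.4
gripper_force: 0.0
```

Run:
```python
from h import *
p,d,m=grab('wrist'); s=monitor.read_state(); P=cloud(d,m)
print(np.round(s['eef_pos'],1),np.round(s['tool_rot'],3),tin(P,d,594,-40,138),circ(P,d,592,33,118,135),circ(P,d,594,108,158,172,25))
grab('scene','s9.png')
```

```text
[593.3 -40.4 229.4] [-3.138 -0.     1.605] [array([594.4, -39.4]), array([50., 61.]), np.float64(1.6)] (1917, array([593.2,  32.9]), 25.9) (0, array([0., 0.]), 0.0)
```

View pics/s9.png

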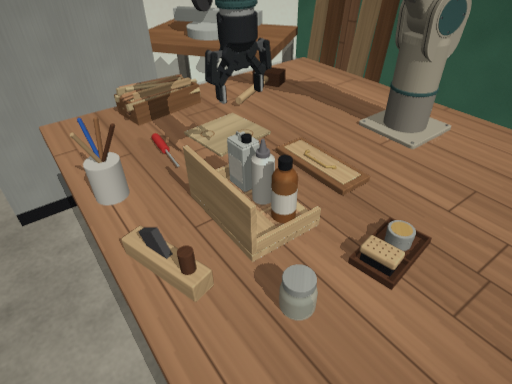

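The scene matches the goal. All three containers stand in their places on the rack at (240,160), (262,178) and (284,192). The wax tin is in the tray bay at (400,235), the bystanders are unmoved, and the gripper is clear.

```bash
python3 -c "
from h import *
print(workorder.finish_job())"
```

```text
the job is handed in; nothing more can be done
None
```

The job is handed in at about 51 s on the clock: the wax tin sits flat in the empty bay of the waxing tray, and all three containers are back upright on the rack, each measured within about 1 mm of where it stood.

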